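# Load the long hub flange into the spring holder

### The arm

A 6-joint arm with a two-finger parallel gripper is mounted at the origin on the work surface. World frame = base frame: x ahead of the robot, y to its left, z up, the work surface at z = 0. Lengths are in mm, angles in rad, forces in N, time in s.
With the tool pointing down it reaches from about 225 to 725 mm from the base axis. Payload 3.1 kg.
Tool frame: the origin (TCP) lies midway between the tips of the shut fingers; the grasp point (between the pads) lies robot.grip_depth behind it (robot.grip_depth is the distance from the TCP to the grasp point, in mm); z points along the fingers, y is the direction in which the jaws open and shut (so a half turn about z gives the same grasp; the last joint's range is limited). The gripper opens to 85 mm and grips with 20 to 120 N. Pads are 22 mm wide; open, the fingers measure 114 mm over their backs; the gripper's body (76 mm by 85 mm) begins 54 mm behind the grasp point. The pads swing forward as they close: fully open they stand 13 mm farther back than shut.
Start: joints at [-1.465, 0.048, 0.099, 1.622, 0, 1.443], TCP at [121.615, -510.712, 231.312] pointing down, gripper open.
Joint ranges: [-2.91, 2.91], [-0.99, 1.94], [-1.21, 1.42], [-2.12, 2.29], [-1.49, 1.47], [-3.14, 3.14]. Speed limits (rad/s): [2.79, 2.79, 3.14, 3.14, 3.14, 3.14].

### API

Orientations are given as a unit quaternion [x, y, z, w].
In Python, from station import robot gives the robot as it stands. The module is installed in compiled form; this text tells all that it offers.
- The arm moves only by the tool step_arm, never from a script. Its argument "plan" is a list that holds one entry, the list of rows, each a list of 7 numbers: the shift along the tool's x, y, z in cm, then the turn, a rotation vector about the tool's x, y, z in degrees, then the opening, from 0 (shut) to 1 (fully open). In form: [[[tx, ty, tz, wx, wy, wz, jaw], ...]]. A call has 1 to 8 rows; each row shifts and turns the commanded pose from where the row before left it, along the tool's axes as they then stand; what a row does not reach is not made up. A row lasts 1/12 s, in which the tool goes at most 41.7 mm and 7.16 degrees, less where a joint would pass 70% of its speed; a pose out of reach is approached as far as the arm can. A call is refused whole if a number of a shift passes 4.17 or a number of a turn 7.16, either way. A call with a gripper value outside its range is refused whole. The fingers move at their own pace and stop on an object; "force" is the grip in N (left out, the last holds). Time passes only in rows, so rows that do not move let the fingers close. It gives the time, the measured TCP pose, the force and the opening at its end, in the units of the state.
- robot.observe(): the state, without advancing time (a new reading comes with each control period).
- robot.snapshot(name): name is "scene" or "top" or "wrist"; returns a dict with "color" (420x560x3 uint8, red, green, blue), "z_map" (420x560 float32, mm along the optical axis (not along the pixel's ray), 0 where there is no reading), "intrinsics" (3x3 intrinsics, pixels), "R" (3x3) and "t" (3): a world point X has camera coordinates R X + t. Camera axes: x right, y down, z forward; pixel columns grow to the right and rows downward; lengths in mm; the calibration is good to about 2 mm. A picture is of the moment at which its call begins.
- robot.hand_in(): hands the job in, once; it reports no verdict.
Trained networks look in the newest picture that a camera, given by its name, has taken for a name from the list of things; names that differ only in an ending like _2 or _b are one class to them, and where a whole thing is asked for, a point or a joint stands for the part that bears it (a point fixed in the world has none). Each returns a list of dicts, best first, with "score" (0 to 1); they miss things now and then, are a little off and sometimes report something else, mostly with a low value. They report only what shows in the picture. A call takes as long as a camera call. They do not tell look-alikes from the thing itself.
- robot.cut_out(camera, label): "region" (420x560 bool, what is visible of it) and "bbox" ([left, top, width, height] in pixels, round what is visible of it).
The state is a dict: "clock": time; "q": joint angles; "joint_vel": joint speeds; "joint_torque": joint torques, N m; "ee_pos": TCP position; "tcp_rot": TCP orientation; "contact_force": force on the tool from outside, world axes, zero at the start; "ft_torque": the same for the moment, N m; "finger_gap": finger opening in mm.
Only numpy, scipy, OpenCV 4.12 (cv2) and the standard library are available. Lean on these libraries where they do the work, as an engineer would, in place of code of your own. Each camera call takes 0.05 s, during which the arm holds its last target.

### The job

Load the long bronze hub flange, not the short or the round one, into the two-jawed spring holder: with the flange tilted, tuck its low end under the lip of either sprung jaw, push that jaw back until the raised end clears the other jaw's lip, then lower the raised end. Let go, so that the springs slide the flange to the middle and leave it lying level on both ledges, with each end under a lip and both jaws pressing on it.

Things in the scene. Friction and masses are not known exactly. Their poses are not given: they have to be found in the camera images.
- flange_mid (a point): Long bronze hub flange, 0.4 kg: flat plate 120 mm long (its y), 56 wide (x), 6 thick, with a block hub in the middle 26 mm wide (x), 32 long (y), rising 38 above the plate. Point: hub axis, half-way up, 22 mm above the underside, 22 below the hub's top; z up. Same either way round. Grip the hub's 26 mm. Near it lie an unwanted 80 mm long flange with the same hub and a round one.
- holder: Spring holder, fixed: dark wooden bed 264 mm long (its y), 74 wide, 12 thick, end posts 34 high, two like steel jaws facing each other. Origin: middle of the bed's underside, on the bench; z up. Jaws at rest: end walls 54 mm from the middle, lips 48, ledges' inner ends 30. So a centred flange presses each jaw back 6 mm; to pass the far lip one jaw must go back over 18 mm (26 is ample).
- jaw_left_seat (a point): On the jaw at the holder's +y side, moving with it: middle of the corner where ledge meets end wall, 30 mm above the bench. The jaw is 50 mm wide. The ledge reaches 24 mm inward from the wall; above it the lip overhangs 6 mm, its underside 16 mm and its top 20 mm over the ledge. A flange tilted 17 degrees enters this slot with its other end passing over the other jaw.
- jaw_right_seat (a point): The same point on the like jaw at the holder's -y side.
- jaw_left (a joint): How far the +y jaw is pushed outward, in m: 0 at rest (against its stop), at most 0.034. Spring: 2.6 N at rest plus 0.22 N per mm (8 N at 26 mm).
- jaw_right (a joint): The same for the -y jaw, outward along the holder's -y.
Not all that is in view belongs to the job. Leave any green or turquoise look-alike of the part that bears flange_mid alone.

How it is judged (in metres and radians):
On the way:
1. the tilted flange is pushed into one jaw: that jaw is pushed back more than 15 mm while the flange is tilted more than 3 degrees (angle between flange_mid's own z axis and vertical above 0.052 rad and value of joint any of jaw_left, jaw_right above 0.015 m).
At the end, for the whole second after the job is handed in: The long flange lies upright and level (within 3.4 degrees) on both ledges (its centre 47 to 57 mm above the bench), within 10 mm of the holder's middle along the holder and 15 mm across it, in line with it within 10 degrees, both jaws pressed back by it at least 1 mm and at rest (z of flange_mid in the frame of holder between 0.047 and 0.057 m and y of flange_mid in the frame of holder between -0.01 and 0.01 m and x of flange_mid in the frame of holder between -0.015 and 0.015 m and angle between the y axis of flange_mid and the y axis of holder, either way round below 0.175 rad and angle between flange_mid's own z axis and vertical below 0.06 rad and value of joint each of jaw_left, jaw_right above 0.001 m and velocity of joint jaw_left between -0.01 and 0.01 m/s and velocity of joint jaw_right between -0.01 and 0.01 m/s); the robot touches nothing.
It also fails if it takes over 38 s, if anything falls off the work surface, if the arm or the gripper's body presses on something with over 40 N, if the wrist force passes 120 N, or if a joint passes its speed limit or range.

## Working session

There is one attempt and no reset: what is moved stays moved. The work goes in short steps, Python scripts to look and compute and a tool call to move; the robot and the scene stay as the last step left them, time stands still between calls to the robot, and variables do not carry over. Pictures are saved under pics/ and viewed, and the job is handed in when it is done.

Besides the shell and the picture viewer there is one more tool, called after ">>>" by a JSON object that holds its "method" and its "body". step_arm: Moves the arm, as the interface text tells. Its arguments: {"type":"object","properties":{"plan":{"type":"array"},"force":{"type":"number"}},"required":["plan"]}

```bash
mkdir -p pics; ls
cat > h.py <<'E'
from station import robot
import numpy as np, cv2
from scipy.spatial.transform import Rotation as Ro
def snap(n,f=None):
    s=robot.snapshot(n)
    if f: cv2.imwrite('pics/'+f,s['color'][:,:,::-1])
    return s
def cloud(s):
    K=s['intrinsics'];z=s['z_map'].astype(float);v,u=np.mgrid[:420,:560]
    P=np.stack([(u-K[0][2])/K[0][0]*z,(v-K[1][2])/K[1][1]*z,z],-1)
    return (P-np.array(s['t']))@np.array(s['R']), z>0
E
python3 - <<'E'
from h import *
for n in('top','scene'):
    s=snap(n,n+'1.png');X,ok=cloud(s)
    np.savez(n+'1.npz',X=X,ok=ok,c=s['color'])
    for l in('flange_mid','holder','jaw_left','jaw_right'):
        for d in robot.cut_out(n,l):
            m=d['region']&ok; p=X[m]
            print(n,l,round(d['score'],2),d['bbox'],m.sum(),np.median(p,0).round(),np.percentile(p[:,2],[5,95]).round() if len(p) else '')
print(robot.observe(), robot.grip_depth)
E
```

```text
pics
top flange_mid 0.81 [263.2, 211.4, 60.7, 38.2] 1321 [ 427. -146.    6.] [ 1. 44.]
top flange_mid 0.75 [335.4, 270.8, 26.1, 56.3] 1346 [ 271. -272.    7.] [ 2. 45.]
top flange_mid 0.7 [390.1, 240.0, 56.1, 27.6] 1293 [ 375. -431.    7.] [ 2. 45.]
top flange_mid 0.61 [188.7, 231.8, 54.0, 57.6] 1337 [359.  22.   6.] [ 1. 45.]
top holder 0.58 [85.9, 168.5, 120.1, 50.0] 3881 [511. 188.  23.] [ 7. 51.]
top jaw_left 0.74 [103.9, 172.4, 33.1, 30.2] 610 [522. 239.  46.] [24. 53.]
top jaw_right 0.73 [155.9, 183.3, 25.6, 25.7] 548 [504. 128.  47.] [24. 53.]
scene flange_mid 0.67 [108.6, 245.0, 53.6, 33.0] 1096 [ 388. -438.    8.] [ 4. 45.]
scene flange_mid 0.66 [233.1, 214.9, 49.3, 36.1] 958 [ 440. -156.    8.] [ 3. 45.]
scene flange_mid 0.66 [165.1, 191.1, 38.8, 38.9] 716 [ 291. -280.    8.] [ 4. 45.]
scene flange_mid 0.58 [278.5, 178.8, 48.9, 27.0] 790 [371.  20.   8.] [ 3. 45.]
scene holder 0.48 [390.8, 180.8, 32.7, 31.8] 520 [534. 239.  33.] [16. 53.]
scene jaw_left 0.82 [394.3, 182.7, 26.2, 26.4] 479 [535. 240.  34.] [19. 53.]
scene jaw_right 0.95 [356.6, 193.9, 29.4, 25.0] 516 [519. 122.  37.] [12. 53.]
{'clock': 0.5, 'q': array([-1.46477347e+00,  4.80338139e-02,  9.91834387e-02,  1.62198883e+00,
        1.00262796e-05,  1.44299735e+00]), 'joint_vel': array([-0.00028775, -0.00118624,  0.00125037,  0.00063458,  0.00042689,
       -0.0010742 ]), 'joint_torque': array([-1.48765979e-03, -3.38207281e+01,  3.19780827e+01,  2.49449848e-03,
       -1.30156291e-04, -1.17394809e-06]), 'ee_pos': array([ 121.631432  , -510.70757048,  231.2856355 ]), 'tcp_rot': array([ 9.93173699e-01,  1.16644773e-01,  5.24626814e-06, -2.13832375e-05]), 'contact_force': array([-0.19504962, -0.5374977 , -1.27175319]), 'ft_torque': array([-0.00133186,  0.00050446, -0.00119389]), 'finger_gap': 85.52807063194449} 18.700000000000003
```

View pics/top1.png

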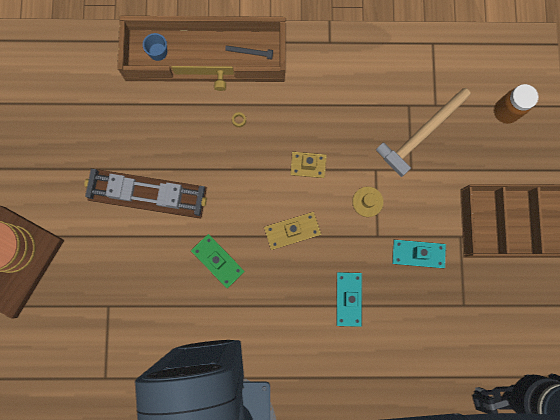

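View pics/scene1.png

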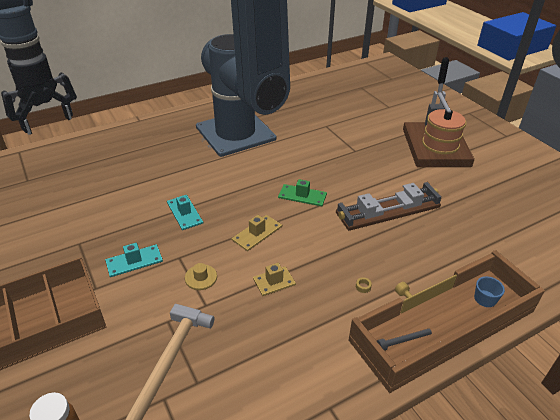

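The top view shows the long bronze flange at about (292,230), with the short bronze one at (309,164) and the round one at (368,202). The green and turquoise look-alikes sit apart from these. The holder is at about (147,193), with both jaws visible. Next I'll fit the poses.

```bash
python3 - <<'E'
from h import *
for n in('top','scene'):
    s=snap(n);X,ok=cloud(s)
    def rect(p): 
        r=cv2.minAreaRect(p[:,:2].astype(np.float32)); return np.round(r[0],1),np.round(r[1],1),round(r[2],1)
    d=[d for d in robot.cut_out(n,'flange_mid') if np.linalg.norm(np.median(X[d['region']&ok],0)[:2]-[430,-150])<30][0]
    m=d['region']&ok;p=X[m]
    pl=p[(p[:,2]>2)&(p[:,2]<13)];tp=p[p[:,2]>38]
    print(n,'plate',rect(pl),np.median(pl[:,2]),'hub',len(tp),rect(tp),tp.mean(0))
    # holder: box around
    b=ok&(np.abs(X[...,0]-511)<90)&(np.abs(X[...,1]-185)<165)&(X[...,2]>6)&(X[...,2]<60)
    p=X[b];print(n,'holder',rect(p),len(p))
    print(np.histogram(p[:,2],bins=range(4,60,3)))
    for l in('jaw_left','jaw_right'):
        for d in robot.cut_out(n,l):
            q=X[d['region']&ok];q=q[np.abs(q[:,2]-50)<4]
            print(l,d['score'],rect(q),q.mean(0).round(1))
E
python3 - <<'E'
import numpy as np,cv2
d=np.load('top1.npz');c=d['c'][150:260,70:340,::-1]
cv2.imwrite('pics/crop1.png',cv2.resize(c,None,fx=2.9,fy=2.9,interpolation=cv2.INTER_CUBIC))
E
```

```text
top plate (array([ 429.4, -146.8]), array([ 57.6, 119.6]), 16.6) 6.254567165650062 hub 165 (array([ 429., -147.]), array([26.2, 32.2]), 17.5) [ 428.86701684 -146.7056808    44.05982621]
top holder (array([512.2, 181.1]), array([170.9, 309.5]), 2.2) 3812
(array([ 62, 413, 766, 408,  86,  93, 226, 272, 370, 274, 123,  34,  17,
        51, 224, 297,  87,   9]), array([ 4,  7, 10, 13, 16, 19, 22, 25, 28, 31, 34, 37, 40, 43, 46, 49, 52,
       55, 58]))
jaw_left 0.61 (array([524.6, 249.7]), array([33.1, 50.4]), 80.9) [524.2 249.4  49.5]
jaw_right 0.82 (array([504.2, 123.3]), array([32.7, 50. ]), 81.2) [503.7 123.1  49.8]
scene plate (array([ 432.2, -148.4]), array([ 60.1, 121.2]), 16.9) 6.929223072421443 hub 119 (array([ 433.3, -147.3]), array([26.5, 31.7]), 13.0) [ 435.56094586 -148.09209167   44.45148195]
scene holder (array([502.1, 186.6]), array([288.9, 158.7]), 89.4) 2559
(array([ 31, 111, 348, 385,  97,  85, 169, 192, 246, 232, 160,  54,  30,
        36,  57, 207, 115,   4]), array([ 4,  7, 10, 13, 16, 19, 22, 25, 28, 31, 34, 37, 40, 43, 46, 49, 52,
       55, 58]))
jaw_left 0.64 (array([527.2, 250.5]), array([34.5, 51.8]), 79.4) [530.  249.3  50.9]
jaw_right 0.76 (array([507.2, 123. ]), array([35. , 53.7]), 79.7) [508.9 122.9  50.9]
```

View pics/crop1.png

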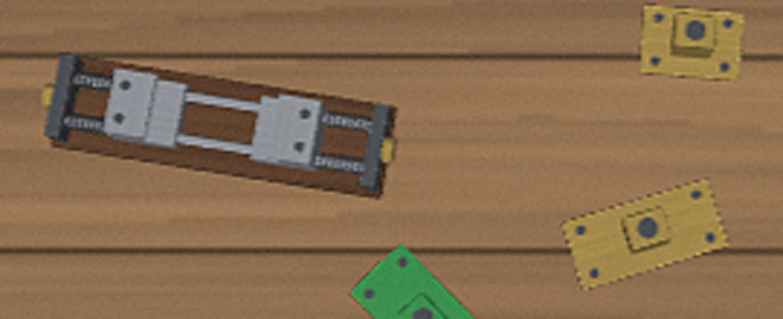

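>>> {"method": "step_arm", "body": {"plan": [[[3.2,-2.35,0.8,0,0,0,1],[3.2,-2.35,0.8,0,0,0,1],[3.2,-2.35,0.8,0,0,0,1],[3.2,-2.35,0.8,0,0,0,1],[3.2,-2.35,0.8,0,0,0,1],[3.2,-2.35,0.8,0,0,0,1],[3.2,-2.35,0.8,0,0,0,1],[3.2,-2.35,0.8,0,0,0,1]]]}}

```text
clock: 1.57
ee_pos: [328.0, -267.0, 167.2]
tcp_rot: [0.993, 0.116, 0.0, 0.0]
contact_force: [0.8, -1.3, 0.2]
finger_gap: 85.5
```

>>> {"method": "step_arm", "body": {"plan": [[[3.2,-2.35,0.8,0,0,0,1],[3.2,-2.35,0.8,0,0,0,1],[3.2,-2.35,0.8,0,0,0,1],[3.2,-2.35,0.8,0,0,0,1],[0,0,0,0,0,-7.1,1],[0,0,0,0,0,-7.1,1],[0,0,0,0,0,-7.1,1],[0,0,0,0,0,-7.1,1]]]}}

```text
clock: 2.23
ee_pos: [430.0, -146.8, 135.2]
tcp_rot: [0.933, 0.36, -0.0, -0.0]
contact_force: [-0.0, -0.1, -0.8]
finger_gap: 85.3
```

>>> {"method": "step_arm", "body": {"plan": [[[0,0,0,0,0,-7.1,1],[0,0,0,0,0,-7.1,1],[0,0,0,0,0,-7.1,1],[0,0,0,0,0,-7.1,1],[0,0,0,0,0,-7.1,1],[0,0,0,0,0,-7.1,1],[0,0,0,0,0,-7.1,1],[0,0,0,0,0,-7.1,1]]]}}

```text
clock: 2.9
ee_pos: [429.9, -147.4, 135.4]
tcp_rot: [0.65, 0.76, 0.0, 0.0]
contact_force: [-0.9, 0.4, -0.8]
finger_gap: 85.2
```

>>> {"method": "step_arm", "body": {"plan": [[[0,0,0,0,0,-7.1,1],[0,0,0,0,0,0,1]]]}}

```text
clock: 3.07
ee_pos: [429.8, -147.4, 135.4]
tcp_rot: [0.603, 0.798, 0.0, 0.0]
contact_force: [-0.2, 0.3, -0.6]
finger_gap: 85.1
```

```bash
cat >> h.py <<'E'
def pose():
    o=robot.observe(); return np.array(o['ee_pos']),Ro.from_quat(o['tcp_rot']),o
def down(yaw): # tool x at yaw deg, z down
    c,s=np.cos(np.radians(yaw)),np.sin(np.radians(yaw)); return Ro.from_matrix(np.array([[c,s,0],[s,-c,0],[0,0,-1]]).T.T)
def goal(p,R):
    p0,R0,o=pose(); print('cm',(R0.inv().apply(np.array(p)-p0)/10).round(2),'deg',np.degrees((R0.inv()*R).as_rotvec()).round(2))
E
python3 - <<'E'
from h import *
p,R,o=pose();print(p,R.as_matrix().round(3),o['clock'],o['q'],o['contact_force'])
s=snap('wrist','w1.png');X,ok=cloud(s)
for d in robot.cut_out('wrist','flange_mid'):
    q=X[d['region']&ok];t=q[q[:,2]>38];pl=q[(q[:,2]>2)&(q[:,2]<13)]
    print(d['score'],d['bbox'],cv2.minAreaRect(pl[:,:2].astype(np.float32)),cv2.minAreaRect(t[:,:2].astype(np.float32)) if len(t)>5 else '',np.median(t[:,2]))
goal([430.5,-147.3,10],down(106.6))
E
```

```text
[ 429.83586806 -147.39958452  135.36554302] [[-0.272  0.962  0.   ]
 [ 0.962  0.272  0.   ]
 [-0.     0.    -1.   ]] 3.0667 [-4.78143714e-01 -1.36990052e-01 -2.69941882e-01  1.43777144e+00
  3.92376648e-05  8.16692029e-01] [-0.16726154  0.33382979 -0.57468776]
0.84 [3.0, 246.7, 133.6, 95.0] ((282.0394287109375, -285.77728271484375), (81.95222473144531, 108.69384002685547), 89.66914367675781) ((324.869140625, -228.09033203125), (172.04469299316406, 38.63199234008789), 43.1236572265625) 45.03683064891639
0.8 [239.1, 121.0, 77.0, 152.1] ((431.72210693359375, -148.0364227294922), (56.117340087890625, 122.81768798828125), 17.158992767333984) ((431.1750183105469, -146.9016876220703), (25.8124942779541, 32.63414001464844), 16.488019943237305) 45.15182418179538
0.73 [183.4, 2.0, 22.0, 5.3] ((342.01983642578125, -33.757869720458984), (14.764776229858398, 5.538584232330322), 17.896554946899414)  nan
0.61 [167.4, 410.9, 16.9, 8.2] ((395.1653747558594, -378.6805419921875), (3.0504302978515625, 17.691030502319336), 84.72779083251953)  217.9823195304348
cm [-0.    0.06 12.54] deg [ 0.01  0.   -1.09]
  return _methods._mean(a, axis=axis, dtype=dtype,
  ret = ret.dtype.type(ret / rcount)
```

View pics/w1.png

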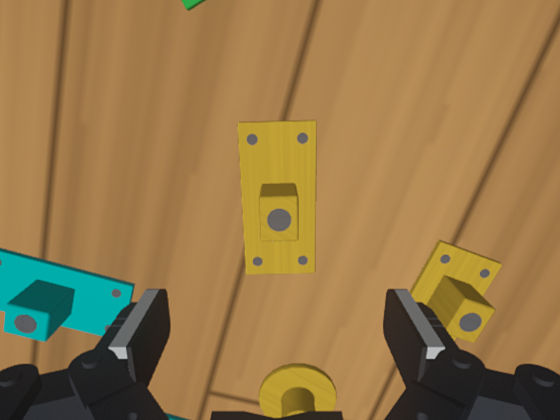

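The wrist view shows the long flange centred between the fingers, with its hub at (279,220). The short flange is at (460,290) and the turquoise one is at lower left, both clear of the descent. I'll descend and grip.

>>> {"method": "step_arm", "body": {"plan": [[[0,0.1,3.5,0,0,-1.0,1],[0,0,3.5,0,0,0,1],[0,0,3.0,0,0,0,1],[0,0,1.5,0,0,0,1],[0,0,1.0,0,0,0,1],[0,0,0,0,0,0,0],[0,0,0,0,0,0,0],[0,0,0,0,0,0,0]]], "force": 100}}

```text
clock: 3.83
ee_pos: [432.2, -147.9, 12.0]
tcp_rot: [0.597, 0.802, 0.0, 0.002]
contact_force: [0.1, 0.8, 1.1]
finger_gap: 51.6
```

>>> {"method": "step_arm", "body": {"plan": [[[0,0,0,0,0,0,0],[0,0,0,0,0,0,0],[0,0,0,0,0,0,0],[0,0,0,0,0,0,0]]], "force": 100}}

```text
clock: 4.17
ee_pos: [432.4, -148.1, 12.4]
tcp_rot: [0.597, 0.802, 0.0, 0.002]
contact_force: [0.4, -0.4, 6.7]
finger_gap: 24.7
```

>>> {"method": "step_arm", "body": {"plan": [[[0,0,0,0,0,0,0],[0,0,-1,0,0,0,0],[0,0,-3,0,0,0,0],[0,0,-4,0,0,0,0],[0,0,-4,0,0,0,0],[0,0,-3,0,0,0,0],[0,0,0,0,0,0,0]]]}}

```text
clock: 4.75
ee_pos: [434.3, -148.9, 168.0]
tcp_rot: [0.597, 0.802, 0.001, 0.006]
contact_force: [2.2, -1.0, -2.7]
finger_gap: 24.9
```

Run:
```python
from h import *
p,R,o=pose();print(p,R.as_matrix().round(3),o['clock'],o['contact_force'],o['ft_torque'],o['finger_gap'])
for n in('wrist','scene'):
    s=snap(n,n+'2.png');X,ok=cloud(s)
    np.savez(n+'2.npz',X=X,ok=ok)
    for d in robot.cut_out(n,'flange_mid'):
        q=X[d['region']&ok];q=q[(q[:,2]>60)]
        if len(q)<100: continue
        f=R.inv().apply(q-p)
        print(n,len(q),'tool-frame pct',np.percentile(f,[1,50,99],axis=0).round(1).tolist())
        m=f[(f[:,2]>-6)]
        A=np.c_[m[:,:2],np.ones(len(m))];print('plane',np.linalg.lstsq(A,m[:,2],rcond=None)[0])
        print(cv2.minAreaRect(f[:,:2].astype(np.float32)))
goal([515.5,186.5,150],down(80.9))
```

```text
[ 434.33971508 -148.86084227  167.99916855] [[-0.287  0.958  0.011]
 [ 0.958  0.287 -0.006]
 [-0.009  0.009 -1.   ]] 4.75 [ 2.18703989 -0.95162134 -2.74780082] [-0.11210946 -0.15274197 -0.05407581] 24.87752323425942
wrist 25728 tool-frame pct [[-56.3, -27.2, -33.8], [21.4, -0.2, 4.8], [61.0, 26.6, 6.7]]
plane [1.22198250e-03 8.70271537e-04 4.92754377e+00]
((0.895111083984375, -0.07570648193359375), (56.380374908447266, 121.07769775390625), 89.58699035644531)
scene 766 tool-frame pct [[-56.4, -26.9, -27.8], [-12.2, 4.8, 11.6], [61.5, 26.7, 17.3]]
plane [-0.01233934  0.03521346 11.18374972]
((2.141193389892578, 7.6280670166015625), (127.73296356201172, 67.3080062866211), 13.167486190795898)
cm [29.41 17.81  0.84] deg [-0.22 -0.14 25.79]
```

View pics/wrist2.png

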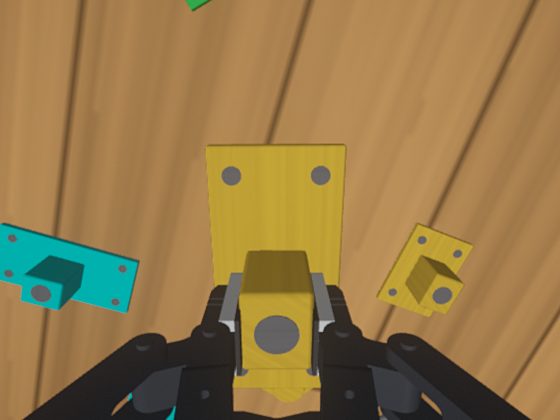

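View pics/scene2.png

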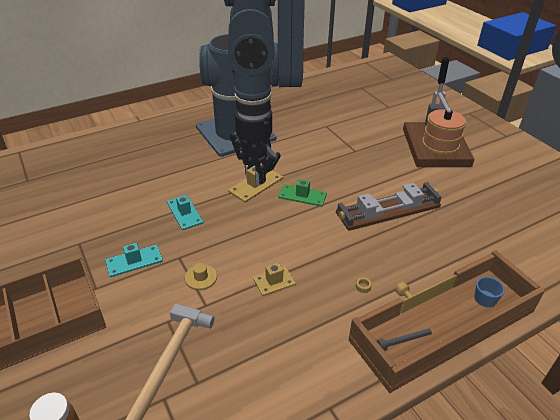

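>>> {"method": "step_arm", "body": {"plan": [[[2.0,1.2,0,0,0,0,0],[3.2,1.86,0,0,0,0,0],[3.2,1.86,0,0,0,0,0],[3.2,1.86,0,0,0,0,0],[3.2,1.86,0,0,0,0,0],[3.2,1.86,0,0,0,0,0],[3.2,1.86,0,0,0,0,0],[3.2,1.86,0,0,0,0,0]]]}}

```text
clock: 5.62
ee_pos: [494.8, 129.1, 156.8]
tcp_rot: [0.597, 0.802, -0.002, -0.002]
contact_force: [0.8, -0.3, -2.9]
finger_gap: 24.3
```

>>> {"method": "step_arm", "body": {"plan": [[[3.2,1.86,0,0,0,0,0],[3.3,1.87,0,0,0,0,0],[0,0,0,0,0,6.45,0],[0,0,0,0,0,6.45,0],[0,0,0,0,0,6.45,0],[0,0,0,0,0,6.45,0],[0,0,0,0,0,0,0],[0,0,0,0,0,0,0]]]}}

```text
clock: 6.28
ee_pos: [512.2, 200.0, 157.4]
tcp_rot: [0.76, 0.65, -0.002, -0.001]
contact_force: [0.0, -0.2, -3.9]
finger_gap: 24.6
```

Run:
```python
from h import *
p,R,o=pose();print(p,R.as_matrix().round(3),o['clock'],o['contact_force'],o['finger_gap'])
s=snap('wrist','w3.png');X,ok=cloud(s)
for l in('jaw_left','jaw_right','holder'):
    for d in robot.cut_out('wrist',l):
        q=X[d['region']&ok];q=q[np.abs(q[:,2]-50)<3]
        if len(q)>20: print(l,d['score'],d['bbox'],cv2.minAreaRect(q[:,:2].astype(np.float32)),q.mean(0))
for d in robot.cut_out('wrist','flange_mid'):
    q=X[d['region']&ok];q=q[q[:,2]>100]
    if len(q)>500:
        f=R.inv().apply(q-p); print(cv2.minAreaRect(f[:,:2].astype(np.float32)),np.percentile(f[:,2],[1,50,99]))
goal([515.5+12.7*.158,186.5+12.7*.987,150],down(80.9))
```

```text
[512.24678168 200.00452355 157.36552583] [[ 0.155  0.988 -0.005]
 [ 0.988 -0.155 -0.001]
 [-0.002 -0.005 -1.   ]] 6.2833 [ 0.01835931 -0.20517695 -3.94763784] 24.56471948543452
jaw_left 0.76 [246.3, 106.9, 81.1, 37.5] ((527.6055908203125, 255.88134765625), (20.083473205566406, 50.0425910949707), 80.98640441894531) [527.60785924 256.14559582  51.25580996]
holder 0.75 [237.9, 16.3, 103.3, 126.9] ((527.6123657226562, 255.92422485351562), (19.99757194519043, 50.04267501831055), 80.9876480102539) [527.63401672 256.24314456  51.25980268]
((0.820587158203125, 0.012578964233398438), (56.39788818359375, 121.1819076538086), 89.56871032714844) [-33.78964658   4.77554314   6.71430932]
cm [-0.05  0.39  0.98] deg [-0.04  0.02  0.04]
```

View pics/w3.png

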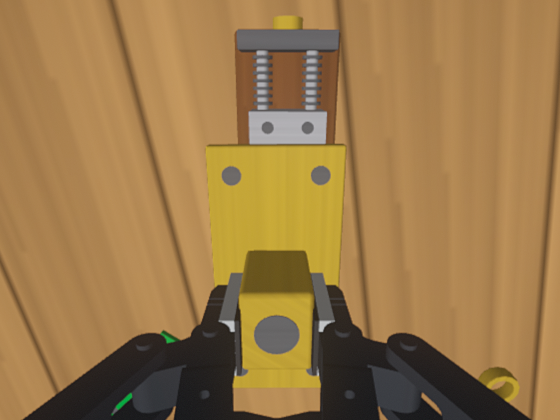

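The wrist view shows the flange lined up with the holder: left jaw top at (288,127), post at (288,40). Next I'll tilt it with the right end low.

>>> {"method": "step_arm", "body": {"plan": [[[-0.05,0.4,1.5,0,0,0,0],[0,0,2.0,0,0,0,0],[0,0,1.5,0,5.67,0,0],[0,0,0,0,5.67,0,0],[0,0,0,0,5.67,0,0],[0,0,0,0,0,0,0],[0,0,0,0,0,0,0]]]}}

```text
clock: 7.12
ee_pos: [517.4, 197.6, 109.8]
tcp_rot: [0.754, 0.641, 0.111, -0.095]
contact_force: [0.3, 0.4, -3.7]
finger_gap: 24.6
```

```bash
cat >> h.py <<'E'
H=np.array([516,186.2,0]);RH=Ro.from_euler('z',-9.1,degrees=True)
def st(th=None,Yt=None,Zt=None):
    p,R,o=pose(); h=RH.inv().apply(p-H); z=RH.inv().apply(R.as_matrix()[:,2]);x=RH.inv().apply(R.as_matrix()[:,0])
    print('t',o['clock'],'TCP holder',h.round(1),'tilt',np.degrees(np.arcsin(x[2])).round(2),'xdir',x.round(3),'z',z.round(3),'F',RH.inv().apply(o['contact_force']).round(1),'gap',round(o['finger_gap'],1))
    for n,a in(('lowbot',[-59,0,11.7]),('lowtop',[-59,0,5.7]),('farbot',[61,0,11.7]),('ctr',[1,0,11.7])):
        print(n,RH.inv().apply(p+R.apply(a)-H).round(1))
    if th is not None:
        y=np.radians(th);c,s=np.cos(y),np.sin(y)
        M=np.array([[0,1,0],[c,0,s],[s,0,-c]])
        goal(H+RH.apply([0,Yt,Zt]),RH*Ro.from_matrix(M))
E
python3 - <<'E'
from h import *
st(17,12.7,62.4)
s=snap('scene');cv2.imwrite('pics/s4.png',cv2.resize(s['color'][100:260,230:500,::-1],None,fx=2.9,fy=2.9,interpolation=cv2.INTER_CUBIC))
E
```

```text
t 7.1167 TCP holder [ -0.4  11.5 109.8] tilt 16.88 xdir [0.003 0.957 0.29 ] z [-0.     0.29  -0.957] F [ 0.3  0.4 -3.7] gap 24.6
lowbot [ -0.6 -41.6  81.4]
lowtop [ -0.6 -43.3  87.2]
farbot [ -0.3  73.3 116.3]
ctr [-0.4 15.8 98.8]
cm [-1.26  0.05  4.57] deg [-0.01  0.12 -0.15]
```

View pics/s4.png

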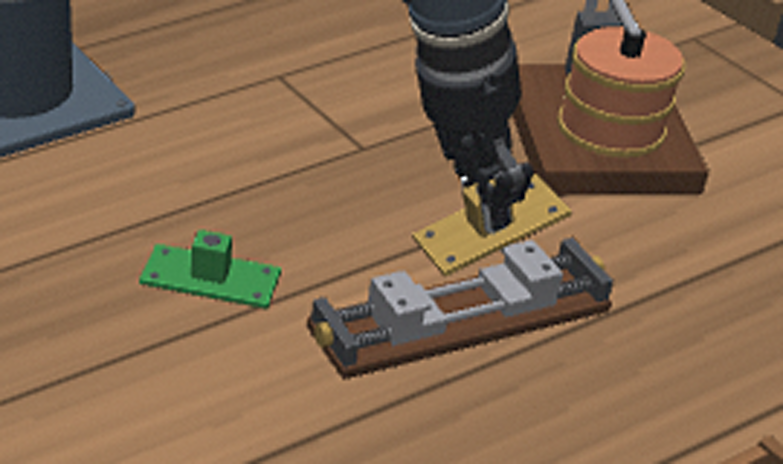

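The scene view shows the flange tilted above the holder, low end toward the right jaw at about (400,300), and still square in the grip. I'll lower it in front of the lip.

>>> {"method": "step_arm", "body": {"plan": [[[-0.46,0.05,1.57,0,0,0,0],[-0.4,0,1.5,0,0,0,0],[-0.2,0,0.8,0,0,0,0],[-0.2,0,0.7,0,0,0,0],[0,0,0,0,0,0,0],[0,0,0,0,0,0,0]]]}}

```text
clock: 7.67
ee_pos: [518.4, 201.0, 62.9]
tcp_rot: [0.752, 0.642, 0.112, -0.096]
contact_force: [-0.4, -0.9, -2.9]
finger_gap: 24.6
```

Run:
```python
from h import *
st(17,-25.3,62.4)
s=snap('scene');cv2.imwrite('pics/s5.png',cv2.resize(s['color'][150:240,310:460,::-1],None,fx=5,fy=5,interpolation=cv2.INTER_CUBIC))
```

```text
t 7.6667 TCP holder [ 0.1 15.  62.9] tilt 16.99 xdir [-0.001  0.956  0.292] z [-0.001  0.292 -0.956] F [-0.2 -1.  -2.9] gap 24.6
lowbot [  0.1 -38.   34.5]
lowtop [  0.1 -39.7  40.2]
farbot [ 0.  76.8 69.6]
ctr [ 0.  19.4 52. ]
cm [-3.87 -0.01 -1.13] deg [-0.04  0.01  0.05]
```

View pics/s5.png

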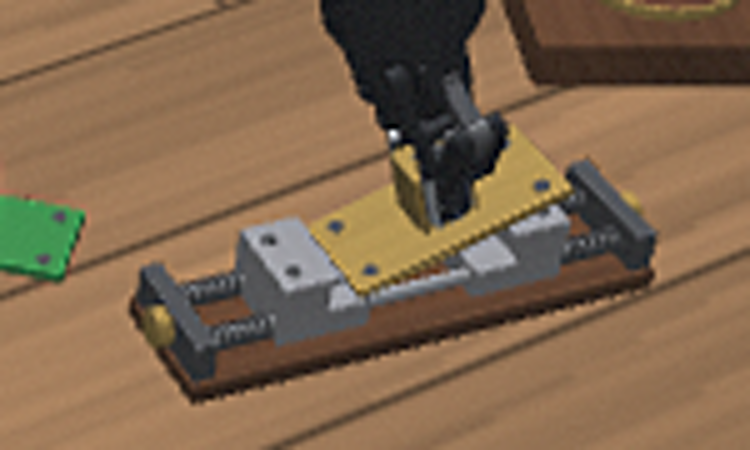

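The low end, at (335,260) in the crop, sits just in front of the right jaw's lip and over its ledge. I'll push it in.

>>> {"method": "step_arm", "body": {"plan": [[[-0.5,0,-0.15,0,0,0,0],[-0.5,0,-0.15,0,0,0,0],[-0.5,0,-0.15,0,0,0,0],[-0.5,0,-0.15,0,0,0,0],[-0.4,0,-0.12,0,0,0,0],[0,0,0,0,0,0,0]]]}}

```text
clock: 8.22
ee_pos: [515.4, 175.9, 64.0]
tcp_rot: [0.753, 0.641, 0.114, -0.096]
contact_force: [0.8, 5.0, -1.0]
finger_gap: 24.6
```

Run:
```python
from h import *
st(17,-25.3,62.4)
s=snap('scene');cv2.imwrite('pics/s6.png',cv2.resize(s['color'][150:240,310:460,::-1],None,fx=5,fy=5,interpolation=cv2.INTER_CUBIC))
```

```text
t 8.2167 TCP holder [  1.  -10.3  64. ] tilt 17.17 xdir [0.    0.955 0.295] z [ 0.002  0.295 -0.955] F [-0.   5.1 -1. ] gap 24.6
lowbot [  1.  -63.2  35.4]
lowtop [  1.  -65.   41.1]
farbot [ 1.1 51.4 70.8]
ctr [ 1.1 -5.9 53.1]
cm [-1.48 -0.1  -0.29] deg [ 0.1  -0.17 -0.01]
```

View pics/s6.png

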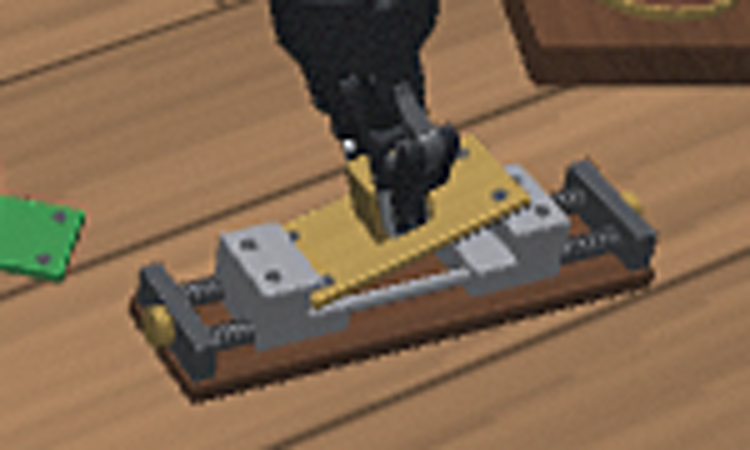

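The end is under the lip and the jaw is moving. 5.1 N puts it about 11 mm back, which agrees with the tool position.

>>> {"method": "step_arm", "body": {"plan": [[[-0.5,-0.1,-0.1,0,0,0,0],[-0.5,0,-0.1,0,0,0,0],[-0.5,0,-0.1,0,0,0,0],[-0.1,0,0,0,0,0,0],[0,0,0,0,0,0,0],[0,0,0,0,0,0,0]]]}}

```text
clock: 8.77
ee_pos: [512.9, 161.9, 63.4]
tcp_rot: [0.752, 0.642, 0.116, -0.096]
contact_force: [1.7, 7.8, 0.9]
finger_gap: 24.7
```

Run:
```python
from h import *
st(0,-21,43.2)
s=snap('scene');cv2.imwrite('pics/s7.png',cv2.resize(s['color'][150:240,310:460,::-1],None,fx=5,fy=5,interpolation=cv2.INTER_CUBIC))
```

```text
t 8.7667 TCP holder [  0.8 -24.4  63.4] tilt 17.35 xdir [-0.002  0.954  0.298] z [ 0.003  0.298 -0.954] F [0.5 7.9 0.9] gap 24.7
lowbot [  0.9 -77.3  34.6]
lowtop [  0.9 -79.1  40.3]
farbot [ 0.7 37.3 70.4]
ctr [  0.8 -20.   52.5]
cm [-0.27 -0.09  2.03] deg [  0.22 -17.35   0.09]
```

View pics/s7.png

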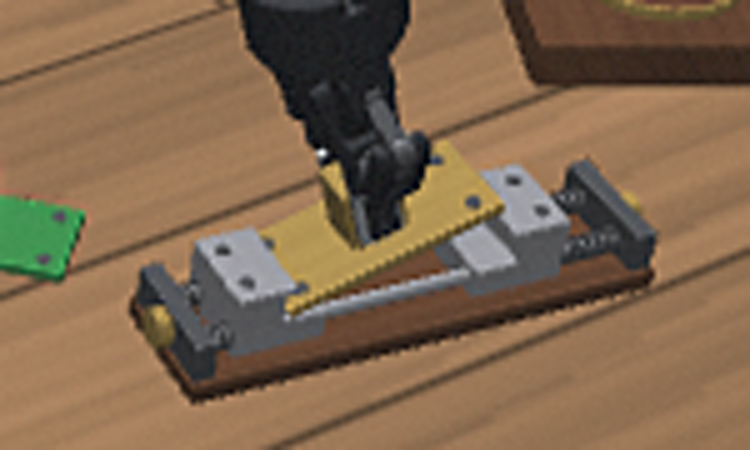

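The right jaw is back about 24 mm (7.9 N), and the raised end, at (505,205) in the crop, is inside the left jaw's lip. I'll lower it.

>>> {"method": "step_arm", "body": {"plan": [[[-0.04,-0.08,0.49,0,-4.35,0,0],[0.01,0,0.5,0,-4.0,0,0],[0.02,0,0.5,0,-4.5,0,0],[0.02,0,0.45,0,-4.5,0,0],[0,0,0,0,0,0,0],[0,0,0,0,0,0,0]]]}}

```text
clock: 9.32
ee_pos: [513.1, 167.7, 43.4]
tcp_rot: [0.76, 0.65, 0.001, 0.001]
contact_force: [2.2, 7.7, -2.1]
finger_gap: 24.6
```

Run:
```python
from h import *
st(0,-7,42.5)
s=snap('scene');cv2.imwrite('pics/s8.png',cv2.resize(s['color'][150:240,310:460,::-1],None,fx=5,fy=5,interpolation=cv2.INTER_CUBIC))
```

```text
t 9.3167 TCP holder [  0.1 -18.7  43.4] tilt 0.03 xdir [-0.003  1.     0.001] z [ 0.004  0.001 -1.   ] F [ 1.   8.  -2.1] gap 24.6
lowbot [  0.3 -77.7  31.6]
lowtop [  0.3 -77.7  37.6]
farbot [-0.1 42.3 31.7]
ctr [  0.1 -17.7  31.7]
cm [ 1.17 -0.01  0.09] deg [ 0.22 -0.03  0.19]
```

View pics/s8.png

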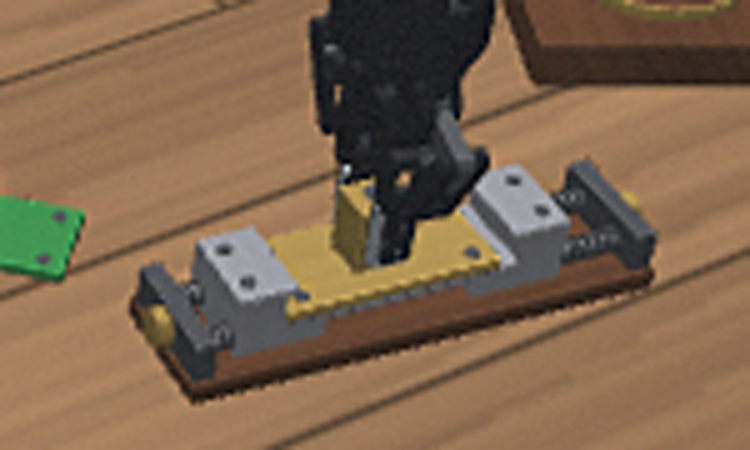

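The flange is level at ledge height, with its far end just inside the left lip at (500,255) in the crop. I'll ease it under the left lip and then release, so the springs centre it.

>>> {"method": "step_arm", "body": {"plan": [[[0.4,0,0.05,0,0,0,0],[0.4,0,0.05,0,0,0,0],[0.3,0,0,0,0,0,0],[0,0,0,0,0,0,0],[0,0,0,0,0,0,0.5],[0,0,0,0,0,0,0.6],[0,0,0,0,0,0,0.6],[0,0,0,0,0,0,0.6]]]}}

```text
clock: 10.03
ee_pos: [512.6, 173.9, 41.0]
tcp_rot: [0.761, 0.649, -0.003, 0.002]
contact_force: [-0.5, -0.7, -0.8]
finger_gap: 51.5
```

>>> {"method": "step_arm", "body": {"plan": [[[0,0,0,0,0,0,0.7],[0,0,0,0,0,0,0.7],[0,0,0,0,0,0,0.7]]]}}

```text
clock: 10.28
ee_pos: [512.5, 174.3, 40.8]
tcp_rot: [0.761, 0.649, -0.002, 0.002]
contact_force: [-0.7, 1.4, 0.2]
finger_gap: 59.8
```

Run:
```python
from h import *
st()
s=snap('scene');cv2.imwrite('pics/s9.png',cv2.resize(s['color'][150:240,310:460,::-1],None,fx=5,fy=5,interpolation=cv2.INTER_CUBIC))
```

```text
t 10.2833 TCP holder [ -1.6 -12.3  40.8] tilt -0.36 xdir [ 0.     1.    -0.006] z [-0.    -0.006 -1.   ] F [-0.9  1.3  0.2] gap 59.8
lowbot [ -1.6 -71.4  29.5]
lowtop [ -1.6 -71.3  35.5]
farbot [-1.5 48.6 28.7]
ctr [ -1.6 -11.4  29.1]
```

View pics/s9.png

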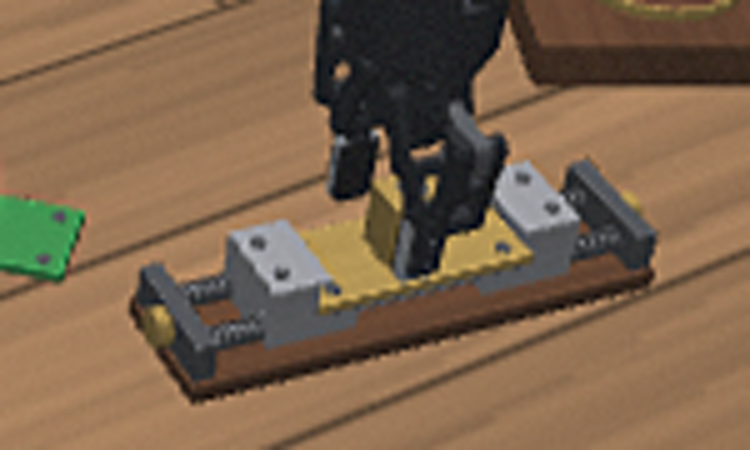

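The springs have slid the flange to the middle and both jaws are pressed back. I'll retreat straight up.

>>> {"method": "step_arm", "body": {"plan": [[[0,0,-1,0,0,0,0.7],[0,0,-2,0,0,0,0.7],[0,0,-3,0,0,0,0.7],[0,0,-4,0,0,0,0.7],[0,0,-4,0,0,0,0.7],[-2,0,-3,0,0,0,0.7],[-3,0,0,0,0,0,0.7],[0,0,0,0,0,0,0.7]]]}}

```text
clock: 11.0
ee_pos: [506.4, 123.1, 216.0]
tcp_rot: [0.762, 0.648, -0.0, 0.005]
contact_force: [-0.3, 0.5, -0.2]
finger_gap: 59.9
```

Run:
```python
from h import *
p,R,o=pose();print(p,o['clock'],o['contact_force'])
for n in('wrist','scene'):
    s=snap(n,n+'10.png');X,ok=cloud(s);Y=RH.inv().apply((X-H).reshape(-1,3)).reshape(X.shape)
    if n=='scene':cv2.imwrite('pics/s10.png',cv2.resize(s['color'][150:240,310:460,::-1],None,fx=5,fy=5,interpolation=cv2.INTER_CUBIC))
    for l in('flange_mid','jaw_left','jaw_right'):
      for d in robot.cut_out(n,l):
        q=Y[d['region']&ok]
        if len(q)<50 or np.abs(np.median(q,0)[:2]).max()>110: continue
        if l=='flange_mid':
            t=q[(q[:,2]>66)&(q[:,2]<85)];pl=q[(q[:,2]<45)&(q[:,2]>28)]
            print(n,l,d['score'],'hub',cv2.minAreaRect(t[:,:2].astype(np.float32)),np.median(t[:,2]))
            A=np.c_[pl[:,:2],np.ones(len(pl))];print('plate plane',np.linalg.lstsq(A,pl[:,2],rcond=None)[0].round(4))
        else:
            q=q[np.abs(q[:,2]-50)<4]
            if len(q)>20: print(n,l,d['score'],cv2.minAreaRect(q[:,:2].astype(np.float32)),np.percentile(q[:,1],[1,99]).round(1))
```

```text
[506.36293425 123.0973272  215.98197249] 11.0 [-0.29981426  0.5493831  -0.21361258]
wrist flange_mid 0.58 hub ((0.28371524810791016, 0.4780454635620117), (25.85679054260254, 31.340286254882812), 0.19773109257221222) 75.19023581414255
plate plane [-5.00000e-04 -1.00000e-04  3.72337e+01]
wrist flange_mid 0.32 hub ((0.0, 0.0), (0.0, 0.0), 0.0) nan
plate plane [1.51000e-02 1.91400e-01 4.78877e+01]
wrist jaw_left 0.7 ((0.4654827117919922, 66.01481628417969), (23.341318130493164, 50.11921310424805), 89.93170928955078) [54.5 77.4]
wrist jaw_right 0.73 ((0.4834880828857422, -69.54212188720703), (49.9138298034668, 32.44588088989258), 0.0850183367729187) [-85.2 -53.6]
scene flange_mid 0.65 hub ((0.1608896255493164, -0.1831512451171875), (30.171199798583984, 35.47566604614258), 4.825533866882324) 74.74812125698156
plate plane [-8.20000e-03 -6.50000e-03  3.73821e+01]
scene jaw_left 0.57 ((1.0089969635009766, 71.90924072265625), (36.181365966796875, 54.308746337890625), 89.68990325927734) [54.3 88.4]
scene jaw_right 0.71 ((1.5369853973388672, -69.9491195678711), (34.591529846191406, 55.32698440551758), 88.02848052978516) [-85.7 -52.7]
  return _methods._mean(a, axis=axis, dtype=dtype,
  ret = ret.dtype.type(ret / rcount)
```

View pics/s10.png

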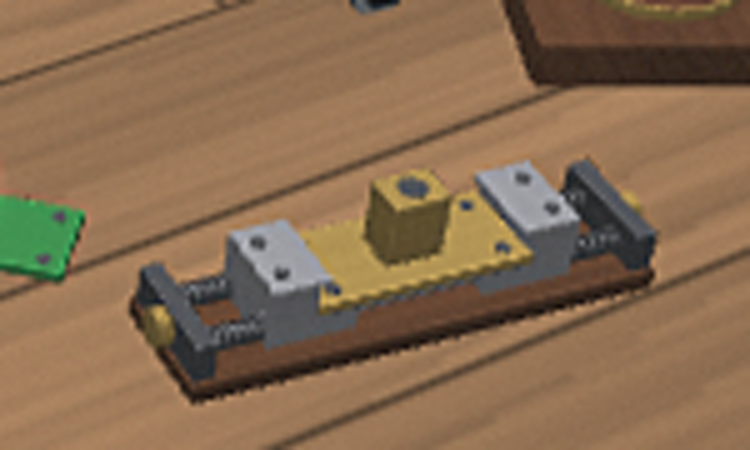

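View pics/wrist10.png

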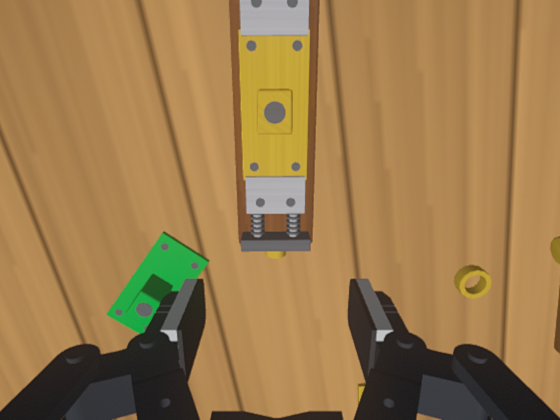

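Both views show the flange level and centred with each end under a lip, and the gripper well clear. Handing in.

```bash
python3 -c "
from h import *
print(robot.hand_in(), robot.observe()['clock'])"
```

```text
the job is handed in; nothing more can be done
the job is handed in; nothing more can be done
```

The long bronze flange is in the spring holder, and I handed the job in at about 11 s of the 38 s allowed; no verdict is reported.

**What I did:** I gripped the flange by its hub and tilted it 17° with the right end low. I tucked that end under the right jaw's lip and pushed the jaw back about 24 mm (7.9 N on the wrist), still tilted. Then I lowered the raised end inside the left lip and eased the flange about 6 mm back toward the middle while still holding it. After I let go, the springs slid it the rest of the way.

**Last checks (wrist and scene cameras, in the holder's frame):**

| Check | Measured | Required |
|---|---|---|
| Hub centre, along and across | within 0.5 mm of the middle | within 10 mm and 15 mm |
| Flange centre height | about 53 mm (hub top at 75 mm) | 47 to 57 mm |
| Tilt | at most 0.6° | at most 3.4° |
| Turn out of line | about 0.2° (wrist camera) | at most 10° |
| Each jaw pressed back (from lip edges) | about 5–6 mm | at least 1 mm |
| Robot contact | clear; wrist force near zero | touching nothing |

**Where the readings disagreed:**
- The scene camera read positions 2–4 mm off from the top camera in x. It also gave a noisier hub angle, 4.8° against 0.2° from the wrist camera, still within the limit.
- I did not measure jaw speeds directly.

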